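# Spot strip under the burette tip

## Task

On the bench lie two white porcelain spot strips; take the one that has a single large well at one end and slide it along the bench, without lifting it, until the large well is centred under the tip of the amber burette, so that a drop would fall well inside the well. Leave the other strip, with its equal small wells, where it lies, and do not bump the burette or its stand. Let go of the strip, lying flat on the bench.

Things in the scene. Friction and masses are not known exactly. Their poses are not given: they have to be found in the camera images.
- strip_center (a point): Centre (half-way up, 11 mm above the bench) of the strip to move: a white porcelain bar, 200 mm long (x), 50 wide (y), 22 thick, 0.3 to 0.6 kg. Its x axis points to the large-well end, at the start away from the robot to about 20 degrees; five small wells (18 mm) fill the rest. Grip it across its 50 mm width, best 55 mm from the centre towards the small-well end, 130 mm from the large well.
- well (a point): Centre of the large round well of that strip, at the level of its top face (22 mm above the bench): 36 mm across, 7 mm deep, 75 mm from the strip's centre along its x axis, 25 mm from the strip's end. Axes as the strip's.
- plain_strip_center (a point): Centre, half-way up (11 mm above the bench), of the other, similar porcelain strip, 200 x 50 x 22 mm, with seven equal small wells and no large one. It is to stay where it is. It lies on the opposite side of the burette from the strip to be moved.
- burette: Fixed stand with an upright amber burette (13 mm thick, to 340 mm high). Origin on the bench straight below its tip; tip 55 mm up, 33 mm above a strip. Stopcock 90 mm up, 25 mm to the side. Along its x axis (away from the robot to about 20 degrees) are a rod 130 mm off, 370 mm tall, and a base plate 14 mm thick from 85 to 235 mm, 85 mm to either side. The bench from tip to robot is clear.

How it is judged:
By the outcome, as a careful person would: the job done as asked, in the order asked, and still so for the second after the job is handed in, with the robot touching nothing.
It also fails if it takes over 40 s, if anything falls off the work surface, if the arm or the gripper's body presses on something with over 40 N, if the wrist force passes 120 N, or if a joint passes its speed limit or range.

## Robot

A 6-joint arm with a two-finger parallel gripper is mounted at the origin on the work surface. World frame = base frame: x ahead of the robot, y to its left, z up, the work surface at z = 0. Lengths are in m, angles in rad, forces in N, time in s.
With the tool pointing down it reaches from about 0.35 to 0.875 m from the base axis. Payload 15.5 kg.
Tool frame: the origin (TCP) lies at the very end of the fingers, on their centre line; the grasp point (between the pads) lies 19 mm behind it; z points along the fingers, y is the line along which they close (so a half turn about z gives the same grasp; the last joint's range is limited). The gripper opens to 85 mm and grips with 20 to 120 N. Pads are 22 mm wide; open, the fingers measure 114 mm over their backs; the gripper's body (76 mm by 85 mm) begins 54 mm behind the grasp point. The pads swing forward as they close: fully open they stand 13 mm farther back than shut.
Start: joints at [1.188, 0.494, 1.345, -0, 1.302, -0.096], TCP at [0.177, 0.599, 0.202] pointing down, gripper open.
Joint ranges: [-2.91, 2.91], [-0.82, 2.16], [0.22, 2.67], [-1.22, 4.37], [0.12, 2.79], [-3.08, 3.08]. Speed limits (rad/s): [1.89, 1.89, 2.57, 3.01, 3.01, 3.01].

## Interface

Orientations are given as a rotation vector (axis times angle).
In Python, from plant import * gives the robot as it stands.
- The arm moves only by the tool jog_arm, never from a script. Its argument "steps" is text: rows parted by semicolons, each of 7 numbers parted by spaces: the shift along the tool's x, y, z normalised to -1 to 1, where 1 is 25 cm, then the turn, a rotation vector about the tool's x, y, z normalised to -1 to 1, where 1 is 2 rad, then the gripper's target within -1 to 1 (shut at 1, half-way at 0, fully open at -1). A call has 1 to 20 rows; each row shifts and turns the commanded pose from where the row before left it, along the tool's axes as they then stand; what a row does not reach is not made up. A row lasts 1/8 s, in which the tool goes at most 62.5 mm and 10.7 degrees, less where a joint would pass 70% of its speed; a pose out of reach is approached as far as the arm can. A call with a number of a shift or a turn outside -1 to 1 is refused whole. A call with a gripper value outside its range is refused whole. The fingers move at their own pace and stop on an object; the grip force is fixed at half the most. Time passes only in rows, so rows that do not move let the fingers close. It gives the time, the measured TCP pose, the force, the opening and the grip force at its end, in the units of the state.
- read_state(): the state, without advancing time (a new reading comes with each control period).
- snapshot(name): name is "scene" or "top" or "wrist"; returns the picture (480x640x3 uint8, blue, green, red); there is no depth.
- calibration(name): a dict with "fovy" (degrees; the focal length in pixels is half the picture's height over the tangent of half this angle, whatever the lens; pixels are square), "cx", "cy" (the principal point, pixels), "dist" ([k1, k2, p1, p2, k3] as OpenCV has them; the pictures are not rectified), "origin" and "rotation" of the camera in the world. Camera axes: x right, y up, looking along -z (the intrinsics and any distortion apply to the point x, -y, -z); pixel columns grow to the right and rows downward; lengths in m; the calibration is good to about 2 mm. A picture is of the moment at which its call begins: read the wrist's pose just before it. calibration takes no time and is no camera call; for the wrist camera it gives the pose at the moment of the call.
- close_job(): hands the job in; it is judged then, once.
The state is a dict: "time_s": time; "joint_pos": joint angles; "dq": joint speeds; "joint_torque": joint torques, N m; "ee_pos": TCP position; "eef_rot": TCP orientation; "wrist_force": force on the tool from outside, world axes, zero at the start; "moment": the same for the moment, N m; "grip_width": opening from 0.0 (shut) to 1.0 (fully open); "grasp_force": force on a finger pad.
Only numpy, scipy, OpenCV 4.12 (cv2) and the standard library are available. Lean on these libraries where they do the work, as an engineer would, in place of code of your own. Each camera call takes 0.05 s, during which the arm holds its last target. There are 200 camera calls.

## Working session

There is one attempt and no reset: what is moved stays moved. The work goes in short steps, Python scripts to look and compute and a tool call to move; the robot and the scene stay as the last step left them, time stands still between calls to the robot, and variables do not carry over. Pictures are saved under pics/ and viewed, at most 10 in all, crops included, and the job is handed in when it is done.

Besides the shell and the picture viewer there is one more tool, called after "Emit:" by a JSON object that holds its "op" and its "data", one argument or row to a line. jog_arm: Moves the arm, as the interface text tells. Its arguments: {"type":"object","properties":{"steps":{"type":"string"}},"required":["steps"]}

```bash
mkdir -p pics
python3 - <<'E'
from plant import *
import cv2
for n in ("scene","top"):
    cv2.imwrite(f"pics/{n}0.png",snapshot(n)); print(n,calibration(n))
print(read_state())
E
```

```text
scene {'fovy': 43.77340586979399, 'cx': 327.5504194402471, 'cy': 247.45552675998238, 'dist': array([-0.02473799,  0.        ,  0.        ,  0.        ,  0.        ]), 'origin': array([1.18638116, 0.75982024, 0.83375014]), 'rotation': array([0.39120807, 1.0822222 , 2.22402859])}
top {'fovy': 42.53995235537925, 'cx': 318.72981796401433, 'cy': 239.49984196111322, 'dist': array([-0.04506032,  0.        ,  0.        ,  0.        ,  0.        ]), 'origin': array([0.42423073, 0.01167839, 0.98505991]), 'rotation': array([ 0.11448727, -0.1106185 , -1.53874398])}
{'time_s': 0.1, 'joint_pos': array([ 1.18850570e+00,  4.94110447e-01,  1.34604187e+00,  4.13817385e-05,
        1.30249578e+00, -9.54767562e-02]), 'dq': array([ 0.00096819, -0.00264528, -0.00110044, -0.00123902, -0.00086761,
        0.0011227 ]), 'joint_torque': array([ 3.00463398e-03, -8.83580732e+01, -3.84562647e+01, -1.42906470e-04,
        5.30692298e-03,  5.62085495e-05]), 'ee_pos': array([0.17665391, 0.59916423, 0.20187574]), 'eef_rot': array([-4.48959338e-01, -3.10905528e+00,  1.59582746e-03]), 'wrist_force': array([-0.33303765,  0.07498327, -0.24773957]), 'moment': array([ 0.02477476, -0.01937052, -0.02529508]), 'grasp_force': 0.0, 'grip_width': 0.9997310739291284}
```

View pics/top0.png

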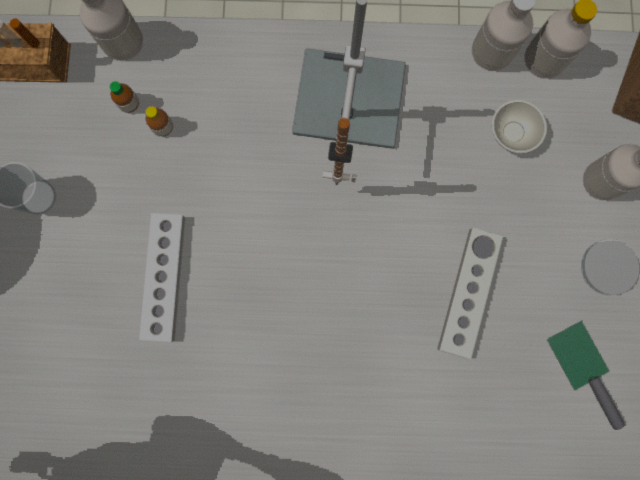

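View pics/scene0.png

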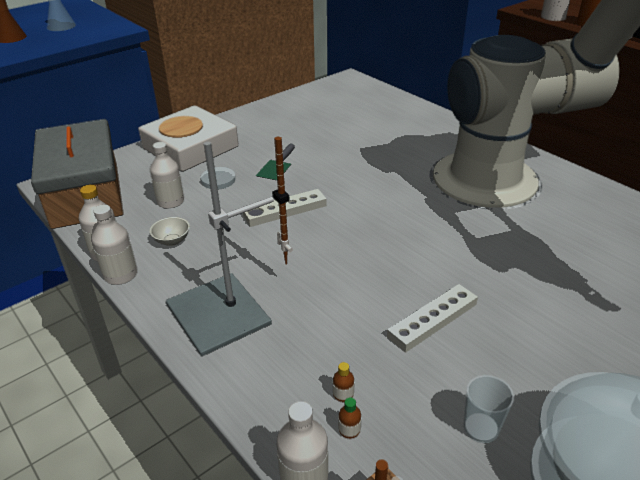

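The top view shows the large-well strip on the right: large well at (484,247), last small well at (459,340). The plain strip is on the left, and the burette tip is near (338,182). In the scene view the tip is near (286,263). I'll zoom in on these points.

```bash
cat > h.py <<'E'
import numpy as np, cv2
from scipy.spatial.transform import Rotation as R
from plant import *
F=np.diag([1,-1,-1.])
def K(c):
    f=240/np.tan(np.radians(c["fovy"]/2)); return np.array([[f,0,c["cx"]],[0,f,c["cy"]],[0,0,1]])
def ray(c,uv):
    p=cv2.undistortPoints(np.array([[uv]],float),K(c),c["dist"])[0,0]
    d=R.from_rotvec(c["rotation"]).apply(F@[p[0],p[1],1]); return np.array(c["origin"]),d/np.linalg.norm(d)
def onz(c,uv,z):
    o,d=ray(c,uv); return o+d*(z-o[2])/d[2]
def tri(rays):
    A=sum(np.eye(3)-np.outer(d,d) for o,d in rays); b=sum((np.eye(3)-np.outer(d,d))@o for o,d in rays)
    return np.linalg.solve(A,b)
def proj(c,P):
    M=(R.from_rotvec(c["rotation"]).as_matrix()@F).T
    return cv2.projectPoints(np.atleast_2d(P).astype(float),cv2.Rodrigues(M)[0],-M@c["origin"],K(c),c["dist"])[0][:,0]
E
python3 - <<'E'
from h import *
t=calibration("top"); s=calibration("scene")
print("well",onz(t,(484,247),.022),"small",onz(t,(459,340),.022),"plain ends",onz(t,(165,226),.022),onz(t,(156,328),.022))
print("tip",onz(t,(338,182),.055),onz(s,(286,263),.055), tri([ray(t,(338,182)),ray(s,(286,263))]))
a=cv2.imread("pics/top0.png");b=cv2.imread("pics/scene0.png")
z=lambda im,x,y,w,h,k:cv2.resize(im[y:y+h,x:x+w],None,fx=k,fy=k,interpolation=cv2.INTER_NEAREST)
cv2.imwrite("pics/z1.png",np.hstack([z(a,310,140,60,60,6),np.vstack([z(b,255,215,60,60,6)])]))
cv2.imwrite("pics/z2.png",z(a,430,220,90,145,4))
E
```

```text
well [ 0.55936055 -0.24535673  0.022     ] small [ 0.41299352 -0.20541098  0.022     ] plain ends [0.57826698 0.26077776 0.022     ] [0.41758117 0.26461026 0.022     ]
tip [ 0.64958991 -0.01119632  0.055     ] [ 0.6452601  -0.01082351  0.055     ] [ 0.64779654 -0.01000131  0.05728403]
```

View pics/z1.png

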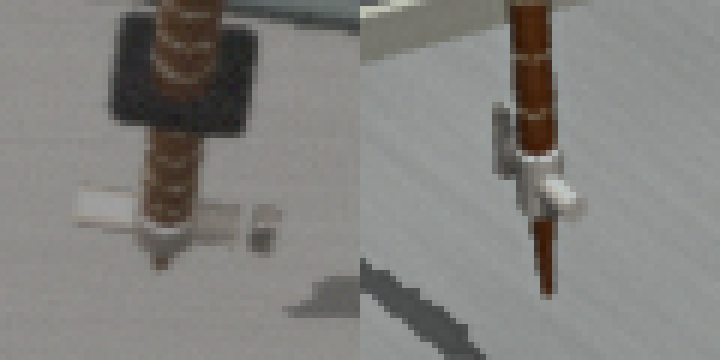

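View pics/z2.png

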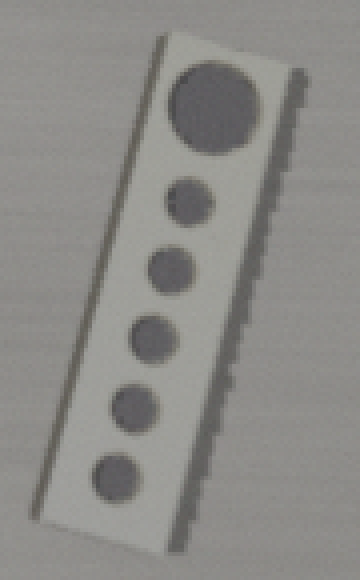

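The burette tip is at top (336.3,183.9) and scene (285.7,264.1). The large well is at top (483,246.5) and the last small well at (458.5,338.7). The top-face corners in the crop are (168,30), (293,68), (165,553) and (40,519).

Run:
```python
from h import *
t=calibration("top"); s=calibration("scene")
w=onz(t,(483,246.5),.022)
c=[onz(t,(430+x/4-.5,220+y/4-.5),.022) for x,y in [(168,30),(293,68),(165,553),(40,519)]]
m=sum(c)/4
print("corners mean",m,"lens",[np.linalg.norm(c[i]-c[(i+1)%4]) for i in range(4)])
ax=(c[0]+c[1]-c[2]-c[3])[:2]; ax/=np.linalg.norm(ax)
sm=onz(t,(458.5,338.7),.022); a2=(w-sm)[:2]; print("well",w,"yaw",np.degrees([np.arctan2(ax[1],ax[0]),np.arctan2(a2[1],a2[0])]),np.linalg.norm((w-m)))
print("tip",onz(t,(336.3,183.9),.055),onz(s,(285.7,264.1),.055), tri([ray(t,(336.3,183.9)),ray(s,(285.7,264.1))]))
print("grip",m[:2]-.055*ax, w[:2]-.13*ax)
print(R.from_rotvec(read_state()["eef_rot"]).as_matrix().round(3))
cw=calibration("wrist");print(cw)
```

```text
corners mean [ 0.4880723  -0.22498909  0.022     ] lens [np.float64(0.051613033262667134), np.float64(0.19758744401817166), np.float64(0.04981604869484798), np.float64(0.19926359252373327)]
well [ 0.56011245 -0.2437737   0.022     ] yaw [-14.94195506 -15.09106152] 0.0744489442313813
tip [ 0.64650431 -0.00864414  0.055     ] [ 0.64785397 -0.00844002  0.055     ] [ 0.64701789 -0.00894298  0.0541331 ]
grip [ 0.43493199 -0.21080787] [ 0.43450808 -0.21025445]
[[-0.959  0.283 -0.   ]
 [ 0.283  0.959 -0.001]
 [ 0.    -0.001 -1.   ]]
{'fovy': 70.03505507323915, 'cx': 322.0501591494821, 'cy': 237.96960849277875, 'dist': array([-0.00163897,  0.        ,  0.        ,  0.        ,  0.        ]), 'origin': array([0.10502279, 0.62130318, 0.37383724]), 'rotation': array([-0.25964308, -0.19214808,  1.27458496])}
```

Emit:
{"op": "jog_arm", "data": {
  "steps": "-0.131 -0.128 0 0 0 0 -1;-0.131 -0.128 0 0 0 0 -1;-0.131 -0.128 0 0 0 0 -1;-0.131 -0.128 0 0 0 0 -1;-0.131 -0.128 0 0 0 0 -1;-0.131 -0.128 0 0 0 0 -1;-0.131 -0.128 0 0 0 0 -1;-0.131 -0.128 0 0 0 0 -1;-0.131 -0.128 0 0 0 0 -1;-0.131 -0.128 0 0 0 0 -1;-0.066 -0.171 0 0 0 0 -1;-0.066 -0.171 0 0 0 0 -1;-0.066 -0.171 0 0 0 0 -1;-0.066 -0.171 0 0 0 0 -1;-0.066 -0.171 0 0 0 0 -1;-0.066 -0.171 0 0 0 0 -1;-0.066 -0.171 0 0 0 0 -1;-0.066 -0.171 0 0 0 0 -1;-0.066 -0.171 0 0 0 -0.012 -1;0 0 0 0 0 0 -1"
}}

```text
time_s: 2.6
ee_pos: [0.4342, -0.2138, 0.2021]
eef_rot: [0.416, 3.114, -0.001]
wrist_force: [-0.6, 1.0, 0.2]
grip_width: 1.002
grasp_force: 0.0
```

Run:
```python
from h import *
c=calibration("wrist"); im=snapshot("wrist"); 
ax=np.array([np.cos(np.radians(-15)),np.sin(np.radians(-15)),0]);n=np.array([-ax[1],ax[0],0])
m=np.array([.4878,-.2247,.022])
P=[m+a*ax*.1+b*n*.025 for a,b in [(1,1),(1,-1),(-1,-1),(-1,1)]]+[m+.075*ax]
print(proj(c,P).round(1)); 
cv2.imwrite("pics/w1.png",im)
```

```text
[[346.  335.1]
 [303.6 335.1]
 [299.8 162.3]
 [349.5 162.2]
 [324.8 316.3]]
```

View pics/w1.png

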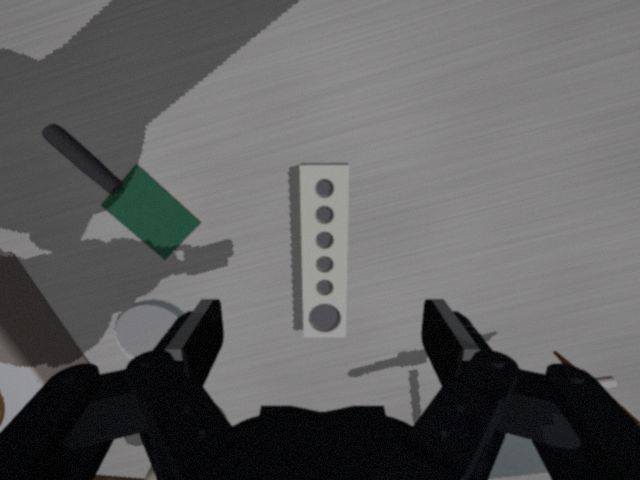

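The wrist view matches the prediction within about 2 px: strip corners at about (346,337) and (300,164), well at (324,318). So the strip pose is confirmed. I'll descend and grip.

Emit:
{"op": "jog_arm", "data": {
  "steps": "0 0.013 0.2 0 0 0 -1;0 0 0.2 0 0 0 -1;0 0 0.2 0 0 0 -1;0 0 0.12 0 0 0 -1;0 0 0.05 0 0 0 -1;0 0 0.024 0 0 0 -1;0 0 0 0 0 0 -1;0 0 0 0 0 0 -1"
}}

```text
time_s: 3.65
ee_pos: [0.4354, -0.2083, 0.0048]
eef_rot: [0.411, 3.113, -0.001]
wrist_force: [1.1, -0.3, -0.5]
grip_width: 1.001
grasp_force: 0.0
```

Emit:
{"op": "jog_arm", "data": {
  "steps": "0 0 0 0 0 0 1;0 0 0 0 0 0 1;0 0 0 0 0 0 1;0 0 0 0 0 0 1;0 0 0 0 0 0 1;0 0 0 0 0 0 1;0 0 0 0 0 0 1;0 0 0 0 0 0 1"
}}

```text
time_s: 4.65
ee_pos: [0.4348, -0.208, 0.0039]
eef_rot: [-0.412, -3.114, 0.0]
wrist_force: [0.1, -0.0, 0.7]
grip_width: 0.001
grasp_force: 0.0
```

The fingers shut fully, so the grasp missed. I'll look before moving.

Run:
```python
from h import *
a=snapshot("top");b=snapshot("scene"); w=snapshot("wrist")
cv2.imwrite("pics/c1.png",np.hstack([cv2.resize(a[190:390,400:560],None,fx=2.5,fy=2.5),cv2.resize(b[150:270,220:380],None,fx=2.5,fy=2.5,interpolation=2)[:500] if 0 else cv2.resize(w,(400,500))]))
```

```text
(no output)
```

View pics/c1.png

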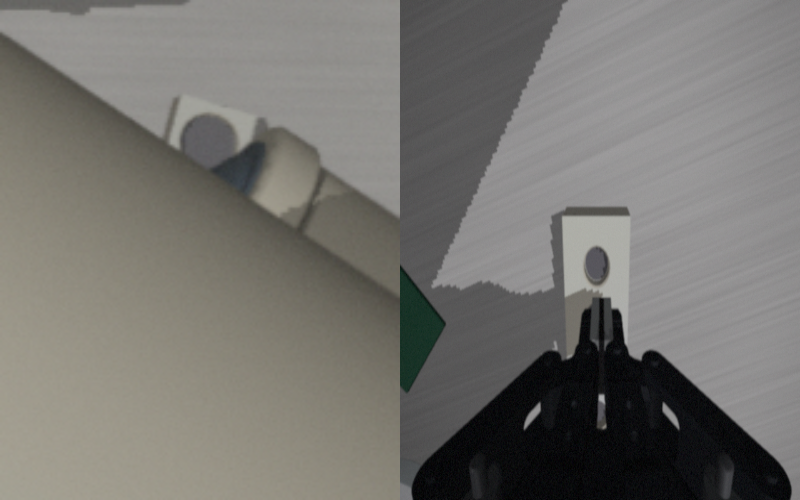

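The strip is still flat and in place, and the shut fingertips look to be above it, at raw wrist pixel (320,286). I'll check where the fingertips really are against the reported TCP.

Run:
```python
from h import *
c=calibration("wrist"); s=read_state(); T=R.from_rotvec(s["eef_rot"]); p=s["ee_pos"]
print(p,s["grip_width"],s["wrist_force"],s["joint_pos"].round(3))
for k in (0,-.01,-.019,-.03,-.04,-.05): print(k,proj(c,p+T.apply([0,0,k])),proj(c,p+T.apply([.011,0,k])))
ax=np.array([np.cos(np.radians(-15)),np.sin(np.radians(-15)),0]);n=np.array([-ax[1],ax[0],0])
for z in (.0,.022):
  m=np.array([.4878,-.2247,z]); print("near end",proj(c,[m-.1*ax+.025*n,m-.1*ax-.025*n,m-.075*ax]).round(1))
im=snapshot("wrist"); b=snapshot("scene")
z=lambda im,x,y,w,h,k:cv2.resize(im[y:y+h,x:x+w],None,fx=k,fy=k,interpolation=2)
print(proj(calibration("scene"),[p]))
cv2.imwrite("pics/c2.png",np.hstack([z(im,220,180,200,260,2),z(b,240,150,100,130,4)]))
```

```text
[ 0.43483437 -0.20799658  0.00386441] -0.0005212200922780873 [-0.51558736 -0.39592673  0.32165234] [-0.57   0.609  1.887 -0.     0.645 -1.878]
0 [[320.70236323 275.67785969]] [[320.69163985 256.71421439]]
-0.01 [[320.62007752 283.46077627]] [[320.60720978 263.60125909]]
-0.019 [[320.53804323 291.22006391]] [[320.52287425 270.48071402]]
-0.03 [[320.42565524 301.85062852]] [[320.40706759 279.92754485]]
-0.04 [[320.30967847 312.8209461 ]] [[320.28723921 289.70268551]]
-0.05 [[320.17775165 325.30035789]] [[320.15052922 300.85526358]]
near end [[364.3 193.2]
 [267.5 193.2]
 [316.2 239.4]]
near end [[370.  201.5]
 [260.2 201.5]
 [315.4 253.2]]
[[306.16637706 204.62973768]]
```

View pics/c2.png

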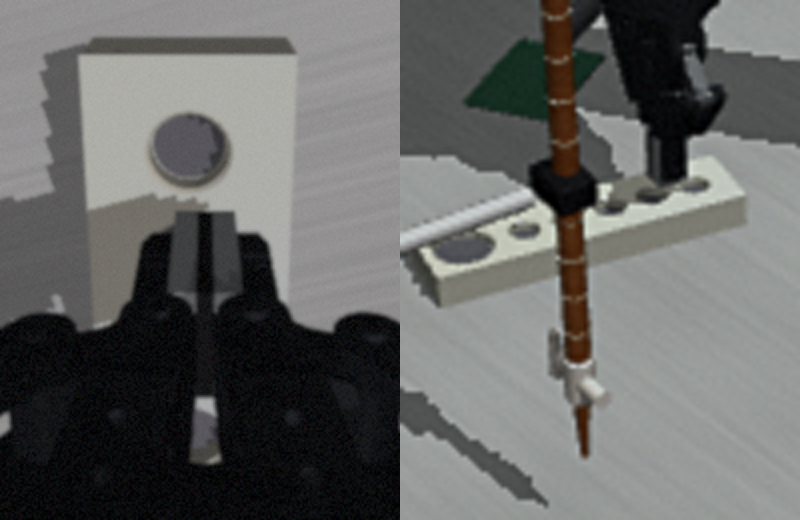

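The wrist camera pose agrees with the strip (near corners and well within a few px), so the arm pose is right. But the real fingertips end about 35 mm short of the nominal TCP: the tip edge is at wrist row 286, which corresponds to k≈-0.036. The scene view agrees. I'll open to about 70 mm and go lower in guarded steps, watching the force.

Emit:
{"op": "jog_arm", "data": {
  "steps": "0 -0.01 0 0 0 0 -0.65;0 0 0 0 0 0 -0.65;0 0 0 0 0 0 -0.65;0 0 0 0 0 0 -0.65;0 0 0 0 0 0 -0.65;0 0 0.03 0 0 0 -0.65;0 0 0.03 0 0 0 -0.65;0 0 0.01 0 0 0 -0.65;0 0 0 0 0 0 -0.65"
}}

```text
time_s: 6.02
ee_pos: [0.434, -0.2103, -0.014]
eef_rot: [-0.412, -3.114, -0.0]
wrist_force: [0.2, -0.2, -0.3]
grip_width: 0.823
grasp_force: 0.0
```

Run:
```python
from h import *
s=read_state(); p=s["ee_pos"]; print(p,s["wrist_force"],s["grip_width"])
im=snapshot("wrist"); b=snapshot("scene")
z=lambda im,x,y,w,h,k:cv2.resize(im[y:y+h,x:x+w],None,fx=k,fy=k,interpolation=2)
c=calibration("wrist");T=R.from_rotvec(s["eef_rot"])
for k in (-.03,-.04,-.05): print(k,proj(c,[p+T.apply([.011,y,k]) for y in(-.035,.035)]).round(1).tolist(),proj(calibration("scene"),[p+T.apply([-.011,y,k]) for y in (-.035,.035)]).round(1).tolist())
cv2.imwrite("pics/c3.png",np.hstack([z(im,200,180,240,240,2),z(b,260,150,80,120,4)]))
```

```text
[ 0.43401761 -0.21029986 -0.01396476] [ 0.18359938 -0.21484411 -0.27245532] 0.8231747803215652
-0.03 [[243.1, 279.1], [398.0, 279.3]] [[296.0, 194.1], [307.4, 208.4]]
-0.04 [[238.0, 288.9], [402.9, 289.0]] [[295.8, 190.7], [307.3, 204.9]]
-0.05 [[232.0, 299.9], [408.6, 300.1]] [[295.7, 187.3], [307.1, 201.5]]
```

View pics/c3.png

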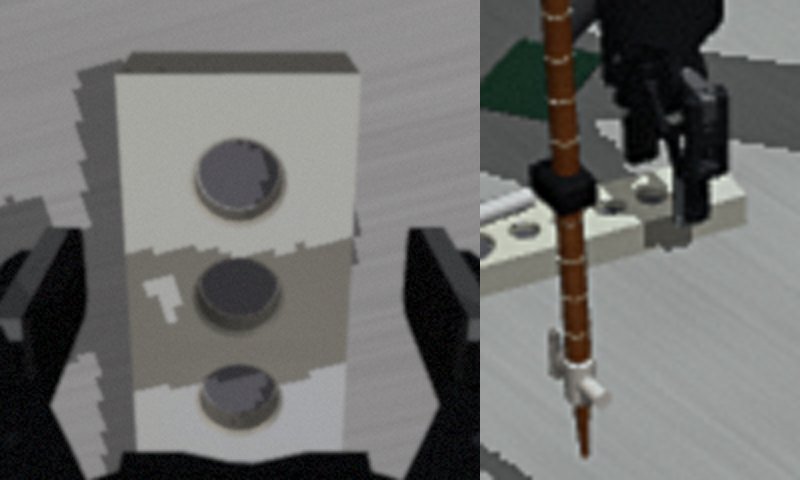

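Nothing is touched yet. The strip lies centred between the fingers, and the inner fingertip edge at wrist (241,294) corresponds to k≈-0.045, so the tips are about 31 mm up. I'll go 20 mm lower and close.

Emit:
{"op": "jog_arm", "data": {
  "steps": "0 0 0.03 0 0 0 -0.65;0 0 0.03 0 0 0 -0.65;0 0 0.02 0 0 0 -0.65;0 0 0 0 0 0 -0.65;0 0 0 0 0 0 -0.65"
}}

```text
time_s: 6.75
ee_pos: [0.4342, -0.2104, -0.0336]
eef_rot: [-0.412, -3.114, -0.0]
wrist_force: [-0.7, 0.5, 0.3]
grip_width: 0.827
grasp_force: 0.0
```

Emit:
{"op": "jog_arm", "data": {
  "steps": "0 0 0 0 0 0 1;0 0 0 0 0 0 1;0 0 0 0 0 0 1;0 0 0 0 0 0 1;0 0 0 0 0 0 1;0 0 0 0 0 0 1"
}}

```text
time_s: 7.5
ee_pos: [0.4346, -0.2109, -0.0319]
eef_rot: [0.412, 3.112, -0.002]
wrist_force: [-6.2, 0.6, 44.1]
grip_width: 0.575
grasp_force: 79.2
```

Emit:
{"op": "jog_arm", "data": {
  "steps": "0 0 -0.005 0 0 0 1;0 0 0 0 0 0 1"
}}

```text
time_s: 7.75
ee_pos: [0.4345, -0.2107, -0.0317]
eef_rot: [0.412, 3.113, -0.001]
wrist_force: [-1.8, 0.0, 19.2]
grip_width: 0.572
grasp_force: 74.8
```

Emit:
{"op": "jog_arm", "data": {
  "steps": "-0.002 0.02 -0.002 0 0 0 1;-0.005 0.06 0 0 0 0 1;-0.006 0.06 0 0 0 0 1;-0.006 0.06 0 0 0 0 1;-0.006 0.06 0 0 0 0 1;-0.006 0.06 0 0 0 0 1;-0.006 0.06 0 0 0 0 1;-0.006 0.06 0 0 0 0 1"
}}

```text
time_s: 8.75
ee_pos: [0.4735, -0.1069, -0.0316]
eef_rot: [0.411, 3.114, -0.001]
wrist_force: [-2.3, -9.0, 8.4]
grip_width: 0.573
grasp_force: 69.2
```

Emit:
{"op": "jog_arm", "data": {
  "steps": "-0.006 0.06 0 0 0 0 1;-0.006 0.06 0 0 0 0 1;-0.006 0.06 0 0 0 0 1;-0.006 0.06 0 0 0 0 1;-0.006 0.06 0 0 0 0 1;-0.006 0.06 0 0 0 0 1;-0.006 0.06 0 0 0 0 1;-0.004 0.06 0 0 0 0 1;-0.004 0.05 0 0 0 0 1;0 0.01 0 0 0 0 1;0 0 0 0 0 0 1"
}}

```text
time_s: 10.12
ee_pos: [0.5204, 0.0204, -0.0316]
eef_rot: [0.411, 3.114, -0.0]
wrist_force: [-1.0, -0.7, 8.7]
grip_width: 0.571
grasp_force: 69.4
```

Run:
```python
from h import *
s=read_state(); p=s["ee_pos"]; print(p,s["wrist_force"],s["grip_width"])
a=snapshot("top"); b=snapshot("scene")
ax=np.array([np.cos(np.radians(-15)),np.sin(np.radians(-15)),0])
w=np.array([p[0],p[1],0])+.13*ax; w[2]=.022
for n in ("top","scene"): print(n,"well",proj(calibration(n),[w]),"tip",proj(calibration(n),[[.647,-.0088,.055]]))
z=lambda im,x,y,w,h,k:cv2.resize(im[y:y+h,x:x+w],None,fx=k,fy=k,interpolation=2)
cv2.imwrite("pics/c4.png",np.hstack([z(a,290,140,100,120,4),z(b,240,220,100,120,4)]))
```

```text
[ 0.52039617  0.02044496 -0.03161549] [-0.95079589 -0.71230957  8.69165817] 0.571172665219155
top well [[338.56884256 189.11252601]] tip [[336.4088059  183.58993292]]
scene well [[285.82910886 274.81592112]] tip [[285.92579904 263.83805611]]
```

View pics/c4.png

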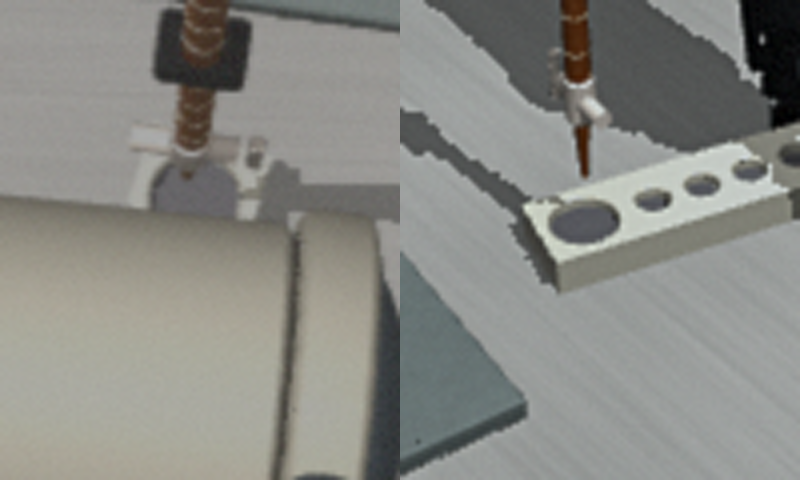

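The scene crop shows the well centre at (285.5,275), as predicted, and the tip at (286,264). The well is about 4 mm short of the tip along y. I'll correct that, release, and lift.

Emit:
{"op": "jog_arm", "data": {
  "steps": "0 0.01 0 0 0 0 1;0 0.008 0 0 0 0 1;0 0 0 0 0 0 1;0 0 0 0 0 0 1"
}}

```text
time_s: 10.72
ee_pos: [0.5214, 0.0243, -0.0316]
eef_rot: [0.411, 3.114, -0.001]
wrist_force: [-2.1, -5.8, 9.9]
grip_width: 0.576
grasp_force: 70.1
```

Emit:
{"op": "jog_arm", "data": {
  "steps": "0 0 0 0 0 0 -0.65;0 0 0 0 0 0 -0.65;0 0 0 0 0 0 -0.65;0 0 0 0 0 0 -0.65;0 0 0 0 0 0 -0.65;0 0 -0.04 0 0 0 -0.65;0 0 -0.1 0 0 0 -0.65;0 0 -0.15 0 0 0 -0.65;0 0 -0.2 0 0 0 -0.65;0.1 0 -0.2 0 0 0 -0.65;0.15 0 -0.1 0 0 0 -0.65;0.1 0.2 0 0 0 0 -0.65;0 0.2 0 0 0 0 -0.65;0 0.2 0 0 0 0 -0.65;0 0.2 0 0 0 0 -0.65;0 0.2 0 0 0 0 -0.65;0 0 0 0 0 0 -0.65"
}}

```text
time_s: 12.85
ee_pos: [0.5023, 0.2915, 0.1661]
eef_rot: [0.407, 3.114, 0.002]
wrist_force: [-1.3, -0.7, 0.2]
grip_width: 0.83
grasp_force: 0.0
```

Run:
```python
from h import *
a=snapshot("top"); b=snapshot("scene")
z=lambda im,x,y,w,h,k:cv2.resize(im[y:y+h,x:x+w],None,fx=k,fy=k,interpolation=2)
cv2.imwrite("pics/c5.png",np.hstack([z(a,290,140,100,150,4),z(b,240,210,100,150,4)]))
```

```text
(no output)
```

View pics/c5.png

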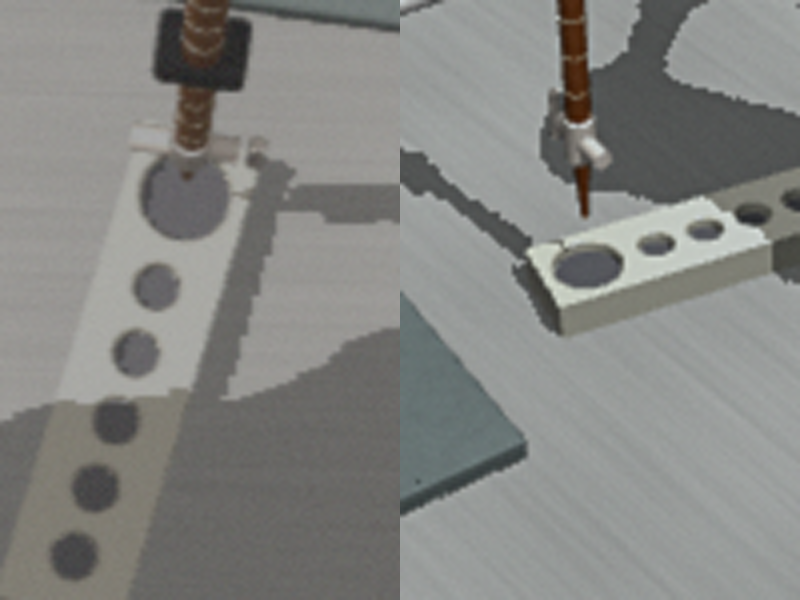

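The strip lies flat and released. The well centre is at top (336,188.3) and scene (286.5,276). I'll compare that with the tip and hand in if it agrees.

Run:
```python
from h import *
t=calibration("top"); s=calibration("scene")
w=[onz(t,(336,188.25),.022),onz(s,(286.5,276),.022)]; print(w)
d=np.linalg.norm(np.mean(w,axis=0)[:2]-[.647,-.0088]); print(d)
if d<.005: print(close_job())
```

```text
[array([ 0.64725617, -0.00906314,  0.022     ]), array([ 0.64719743, -0.00931004,  0.022     ])]
0.00044820720614370616
the job is handed in; nothing more can be done
None
```

The job is handed in: the strip's large well measured within about 1 mm of the point under the burette tip, with the strip released and flat, and I made no move near the plain strip, burette or stand. The first grip closed on nothing because the fingertips end about 35 mm short of the stated tool point; I regripped lower, and the fingers briefly pressed the bench at about 44 N.

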